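# Open the child-resistant tablet bottle

### The job

Open the amber tablet bottle that is clamped in its holder: push its white child-resistant cap down against the spring and, keeping it down, turn it anticlockwise until it is free, without forcing the bottle. Then lift the cap off and set it down, not drop it, flat with its open side down in the blue tray, let go, and leave everything else on the counter as it is.

Things in the scene. Friction and masses are not known exactly. Their poses are not given: they have to be found in the camera images.
- bottle: Squat amber tablet bottle clamped upright in a round grey holder on a black rubber foot (100 mm across), all fixed to the counter. Origin: centre of the foot's underside, on the counter; z up along the bottle axis. Bottle body 72 mm across, shoulder 67 to 72 mm above the counter; neck 31 mm across with three ears that hold the cap, each with a tooth that locks it against turning.
- bottle_mouth (a point): Centre of the bottle's rim, 105 mm above the counter, under the cap. Turning: held down, the cap must turn anticlockwise seen from above; it is free to lift from 46 degrees on and meets a stop at 85 degrees; 65 is the middle. Unpressed, or clockwise, it turns only about 4 degrees. More than 35 N in total between cap and bottle (push, pull, twist or sideways) damages the bottle.
- cap: White round ribbed push-and-turn cap, 50 mm across, 34 mm tall, about 35 g; a red pointer on its top lies along its own +x axis. Origin: centre of the skirt's lower open edge; z up. At the start it sits locked on the bottle, its origin 88 mm above the counter, 16 mm above the bottle's shoulder, its x axis within 3 degrees of the bottle's. It has about 1 mm of side play.
- cap_top (a point): Centre of the cap's flat top, 34 mm above its origin. Pressing: a spring holds the cap up with 6 N plus 0.6 N per mm pressed. It clears the locking teeth after 2.5 to 9 mm and grounds hard 1.5 mm after that; both depths shift together from bottle to bottle and are not given, so feel for the ground, which is met at 8 to 13 N; 14 to 18 N is a good firm push.
- tray: Open square blue tray for caps, 130 x 130 mm outside, walls 12 mm high and 4 mm thick, fixed. Origin: centre of its underside on the counter; its inner floor is 4 mm above; x and y along its sides.
- carton: Bystander: small green medicine carton 75 x 34 x 45 mm; origin at centre of its underside.
- jar: Bystander: small jar with blue cap, 44 mm across, 50 mm tall; origin at centre of its underside.
- vial: Bystander: amber vial with white cap, 36 mm across, 65 mm tall; origin at centre of its underside.
- syrup: Bystander: tall amber syrup bottle with white cap, 56 mm across, 130 mm tall, beyond the work; origin at centre of its underside.
- carton2: Bystander: yellow carton 50 x 90 x 35 mm; origin at centre of its underside.
- spatula: Bystander: tablet spatula 160 mm long lying on the counter.

How it is judged (in metres and radians):
On the way, in this order (a step that is already met when the one before it is completed fails the run):
1. the cap, still on the bottle, has been turned past its locking teeth (angle between the x axis of cap and the x axis of bottle, either way round above 0.75 rad and z of cap in the frame of bottle below 0.093 m and horizontal distance between cap and bottle below 0.005 m), for 0.05 s.
2. the cap has been lifted clear of the bottle (z of cap in the frame of bottle above 0.108 m), for 0.1 s.
At the end, for the whole second after the job is handed in: The cap lies at rest, released, flat and open side down on the tray's floor (its centre within 50 mm of the tray's middle along both sides, underside within 4 mm of the floor, tilt under 0.1 rad); the bottle stands open (x of cap in the frame of tray between -0.05 and 0.05 m and y of cap in the frame of tray between -0.05 and 0.05 m and z of cap in the frame of tray below 0.008 m and angle between cap's own z axis and vertical below 0.1 rad and linear speed of cap below 0.02 m/s and contact force between cap and tray above 0.1 N); the robot touches nothing.
It fails at once if more than 35 N between cap and bottle (bottle damaged) (contact force between cap and bottle above 35 N).
It fails at once if the cap is dropped: it falls freely faster than 0.5 m/s (linear speed of cap above 0.5 m/s and contact force between the fingers and cap below 0.05 N).
It fails at once if a bystander is moved by more than 20 mm or knocked over (distance of any of carton, jar, vial, syrup, carton2, spatula from where it was at the start of the episode above 0.02 m or angle between any of jar, vial, syrup's own z axis and vertical above 0.5 rad).
It also fails if it takes over 67 s, if anything falls off the work surface, if the arm or the gripper's body presses on something with over 40 N, if the wrist force passes 120 N, or if a joint passes its speed limit or range.

### The arm

A 6-joint arm with a two-finger parallel gripper is mounted at the origin on the work surface. World frame = base frame: x ahead of the robot, y to its left, z up, the work surface at z = 0. Lengths are in mm, angles in degrees, forces in N, time in s.
With the tool pointing down it reaches from about 325 to 925 mm from the base axis. Payload 3.1 kg.
Tool frame: the origin (TCP) lies at the very end of the fingers, on their centre line; the grasp point (between the pads) lies grasp_offset behind it (grasp_offset is the distance from the TCP to the grasp point, in mm); z points along the fingers, x is the direction in which the jaws open and shut, and the axes are right-handed (so a half turn about z gives the same grasp; the last joint's range is limited). The gripper opens to 85 mm and grips with 20 to 120 N. Pads are 22 mm wide; open, the fingers measure 114 mm over their backs; the gripper's body (76 mm by 85 mm) begins 54 mm behind the grasp point. The pads swing forward as they close: fully open they stand 13 mm farther back than shut.
Start: joints at [70.806, 12.427, 92.441, -0, 75.132, -6.429], TCP at [138.081, 609.568, 231.3] pointing down, gripper open.
Joint ranges: [-157.48, 157.48], [-44.54, 120.13], [17.64, 146.25], [-64.5, 244.5], [7.68, 150.69], [-147.95, 147.95]. Speed limits (degrees/s): [159.86, 159.86, 180, 180, 180, 180].

### API

Orientations are given as [roll, pitch, yaw] about the fixed x, y, z axes, in that order (R = Rz(yaw) Ry(pitch) Rx(roll)).
In Python, from station import * gives the robot as it stands. Calls block until the motion is done:
- goto(position, orientation): joint-space move of the TCP to a pose.
- move_l(position, attitude=None, speed=150): straight line of the TCP; attitude=None keeps the orientation; speed is the mean speed in mm/s.
- move_j(angles): joint-space move.
- grip(opening, squeeze=None): finger opening in mm; squeeze is the grip in N (None keeps the last); returns when the fingers have stopped.
- wait(seconds).
- solve_ik(position, orientation): joint angles nearest the present ones, or None.
- get_obs(): the state.
- get_image(name): name is "scene" or "top" or "wrist"; returns the picture (480x640x3 uint8, red, green, blue); there is no depth.
- get_calibration(name): a dict with "fx", "fy", "cx", "cy" (pixels), "D" ([k1, k2, p1, p2, k3] as OpenCV has them; the pictures are not rectified), "R" (3x3) and "t" (3): a world point X has camera coordinates R X + t; the wrist camera has in their place "mount" (4x4, takes a point from camera to tool coordinates, whose origin is the TCP and whose axes are the tool frame's). Camera axes: x right, y down, z forward; pixel columns grow to the right and rows downward; lengths in mm; the calibration is good to about 2 mm. A picture is of the moment at which its call begins: read the wrist's pose just before it. get_calibration takes no time and is no camera call.
A pose or a line that the arm cannot do raises Unreachable and nothing moves.
- sign_off(): hands the job in, once; it reports no verdict.
Trained networks look in the newest picture that a camera, given by its name, has taken for a name from the list of things; names that differ only in an ending like _2 or _b are one class to them, and where a whole thing is asked for, a point or a joint stands for the part that bears it (a point fixed in the world has none). Each returns a list of dicts, best first, with "score" (0 to 1); they miss things now and then, are a little off and sometimes report something else, mostly with a low value. They report only what shows in the picture. A call takes as long as a camera call.
- spot_in(name, camera): "extent" ([centre column, centre row, width, height] in pixels, round what is visible of it).
- regions_of(name, camera): "region" (480x640 bool, what is visible of it) and "extent" ([centre column, centre row, width, height] in pixels, round what is visible of it).
The state is a dict: "t": time; "joint_pos": joint angles; "qvel": joint speeds; "effort": joint torques, N m; "tcp_pos": TCP position; "ee_rot": TCP orientation; "wrist_force": force on the tool from outside, world axes, zero at the start; "moment": the same for the moment, N m; "grip_width": finger opening in mm.
Only numpy, scipy, OpenCV 4.12 (cv2) and the standard library are available. Lean on these libraries where they do the work, as an engineer would, in place of code of your own. Each camera call takes 0.05 s, during which the arm holds its last target.

## Working session

There is one attempt and no reset: what is moved stays moved. The work goes in short steps, each a Python script; the robot and the scene stay as the last script left them, time stands still between calls to the robot, and variables do not carry over. Pictures are saved under pics/ and viewed, and the job is handed in when it is done.

```bash
ls; mkdir -p pics; python3 - <<'E'
from station import *
import cv2,numpy as np
o=get_obs();print(o)
print(globals().get('grasp_offset'))
for n in ["scene","top","wrist"]:
    im=get_image(n);cv2.imwrite(f"pics/{n}0.png",im[:,:,::-1]);c=get_calibration(n);print(n,c)
    for k in ["cap","bottle","tray"]:
        print(k,[(round(d["score"],2),np.round(d["extent"],1)) for d in spot_in(k,n)[:3]])
print(get_obs()["t"])
E
```

```text
pics
{'t': 0.0, 'joint_pos': array([ 7.08064858e+01,  1.24763416e+01,  9.25314907e+01, -1.16403603e-04,
        7.51330106e+01, -6.42926001e+00]), 'qvel': array([-0.04688095,  0.03385501,  0.02861296, -0.05830665,  0.00720753,
       -0.03878142]), 'effort': array([-5.16407636e-05, -3.96854067e+01, -3.03851330e+01, -2.17365675e-05,
        9.75010655e-03,  2.17396362e-06]), 'tcp_pos': array([137.79417894, 608.75488014, 229.9453449 ]), 'ee_rot': array([-1.79984341e+02,  1.39969668e-01,  7.72357950e+01]), 'wrist_force': array([-0.27128502,  0.26100362, -0.05566505]), 'moment': array([ 0.01926833, -0.03247332, -0.00456274]), 'grip_width': 85.28293433670987}
18.700000000000003
scene {'fx': 495.5543763430197, 'fy': 495.5543763430197, 'cx': 316.18999989907275, 'cy': 234.9295970880808, 'D': array([-0.07810474,  0.        ,  0.        ,  0.        ,  0.        ]), 'R': array([[ 0.48046386,  0.87679769,  0.01950094],
       [ 0.65711106, -0.34517676, -0.67011794],
       [-0.5808266 ,  0.33478173, -0.74199842]]), 't': array([-349.72454607, -306.94655866, 1219.76858809])}
cap [(0.93, array([36
[... 718 characters left out ...]
ay([361.1, 221.2,  16.9,  17.7])), (0.22, array([268.5, 256.2,  22.8,  21.9]))]
tray [(0.83, array([419.6, 271.9,  65.6,  61.1]))]
wrist {'fx': 340.91708433000235, 'fy': 340.91708433000235, 'cx': 316.43773630531865, 'cy': 233.76899350452223, 'D': array([-0.01210328,  0.        ,  0.        ,  0.        ,  0.        ]), 'mount': array([[ 9.99999884e-01,  3.97974458e-05,  4.79301645e-04,
        -7.31177402e-01],
       [-1.82920167e-04,  9.53150396e-01,  3.02496759e-01,
        -7.77789325e+01],
       [-4.44807954e-04, -3.02496812e-01,  9.53150293e-01,
        -1.42541590e+02],
       [ 0.00000000e+00,  0.00000000e+00,  0.00000000e+00,
         1.00000000e+00]])}
cap []
bottle []
tray []
0.6
```

View pics/scene0.png

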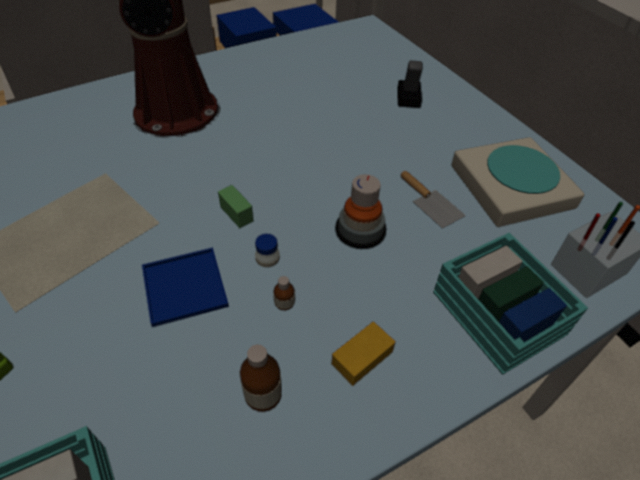

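View pics/top0.png

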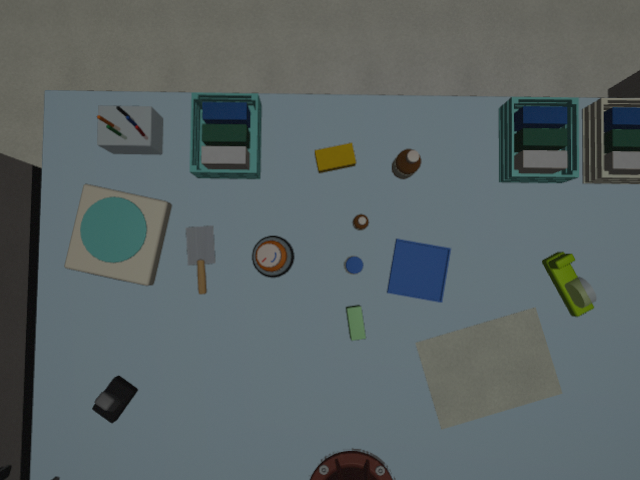

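```bash
cat > h.py <<'E'
import numpy as np,cv2
def K(c): return np.array([[c["fx"],0,c["cx"]],[0,c["fy"],c["cy"]],[0,0,1]])
def ray(c,uv,obs=None):
    p=cv2.undistortPoints(np.array([[uv]],float),K(c),c["D"])[0,0]
    d=np.array([p[0],p[1],1.])
    if "mount" in c:
        from scipy.spatial.transform import Rotation as R
        r=R.from_euler("xyz",obs["ee_rot"],degrees=True).as_matrix()
        M=c["mount"]; return r@M[:3,3]+obs["tcp_pos"], r@M[:3,:3]@d
    return -c["R"].T@c["t"], c["R"].T@d
def onplane(c,uv,z,obs=None):
    o,d=ray(c,uv,obs); return o+d*(z-o[2])/d[2]
E
python3 - <<'E'
from station import *
from h import *
for n,k,uv,z in [("top","cap",(271,256),122),("scene","cap",(366.8,191.4),110),("top","tray",(419.6,271.9),6),("scene","tray",(186.9,287.1),6),("top","bottle",(272.9,255.9),70)]:
    print(n,k,onplane(get_calibration(n),uv,z).round(1))
E
```

```text
top cap [553.  185.3 122. ]
scene cap [562.2 190.5 110. ]
top tray [ 522.7 -156.8    6. ]
scene tray [ 532.7 -149.5    6. ]
top bottle [554.4 185.5  70. ]
```

The scene picture shows the cap (white, red pointer) at about (366,190) on the amber bottle and the tray at (186,287). The top picture shows the cap at (271,256) and the tray at (419,271). The neighbours are well clear. Next I'll get two wrist views half a turn apart, which cancels the camera mount error.

```bash
python3 - <<'E'
from station import *
from h import *
c=get_calibration("wrist")
for i,y in enumerate([108,-72]):
    goto([554,186,240],[180,0,y]); wait(0.4)
    o=get_obs(); im=get_image("wrist"); cv2.imwrite(f"pics/w{i}.png",im[:,:,::-1])
    r=regions_of("cap","wrist")
    print(o["t"],o["tcp_pos"].round(2),o["ee_rot"].round(2),o["joint_pos"].round(1),o["wrist_force"].round(2))
    for d in r[:2]:
        m=d["region"]; v,u=np.nonzero(m); e=d["extent"]
        print(d["score"],np.round(e,1),u.mean(),v.mean(),onplane(c,e[:2],120,o).round(1),onplane(c,(u.mean(),v.mean()),120,o).round(1))
        np.save(f"w{i}.npy",m)
        break
E
```

```text
3.125 [553.9  186.27 239.98] [-180.     -0.    108.02] [ 11.7   7.1  97.6   0.   75.3 -96.3] [-0.73  0.09 -0.75]
0.8 [322.  226.8  62.7  69.1] 321.68804056069195 225.6916194452729 [552.4 189.8 120. ] [551.6 189.3 120. ]
6.275 [553.99 186.   240.  ] [180.  -0. -72.] [11.7  7.1 97.6 -0.  75.3 83.7] [-0.05  0.15  1.02]
0.86 [310.5 219.8  65.7  66.7] 310.5859469240048 219.49215922798552 [558.2 193.  120. ] [558.4 193.  120. ]
```

View pictures.

```bash
python3 - <<'E'
import cv2,numpy as np
a=[]
for i in (0,1):
    im=cv2.imread(f"pics/w{i}.png"); m=np.load(f"w{i}.npy").astype(np.uint8)
    cs,_=cv2.findContours(m,0,1); cv2.drawContours(im,cs,-1,(0,255,0),1)
    a.append(cv2.resize(im[140:320,220:420],None,fx=2,fy=2,interpolation=cv2.INTER_CUBIC))
cv2.imwrite("pics/wc.png",np.hstack(a))
E
```

```text
(no output)
```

View pics/w1.png

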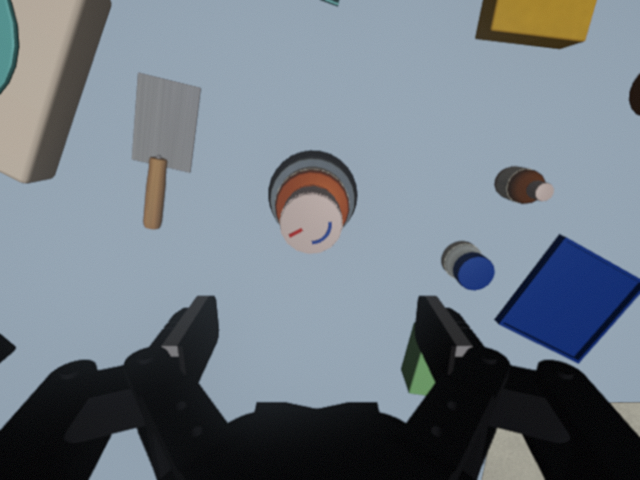

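View pics/wc.png

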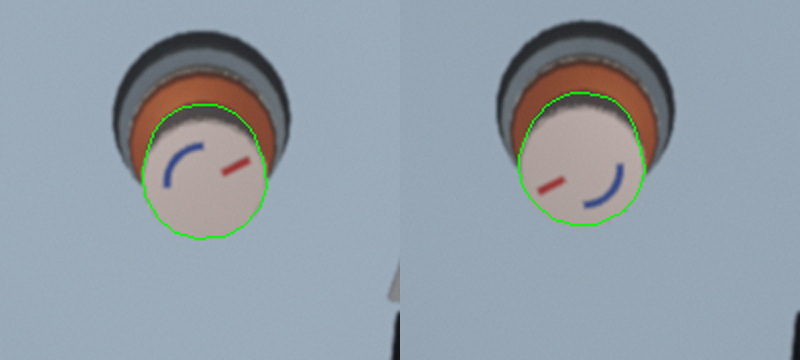

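Both wrist views show the cap top with its red pointer, at about (322,227) and (310,222). The network region includes the dark skirt side, so I'll fit only the bright top.

```bash
cat >> h.py <<'E'
def captop(im,reg,c,o,z):
    hsv=cv2.cvtColor(im,cv2.COLOR_RGB2HSV); m=cv2.dilate(reg.astype(np.uint8),np.ones((5,5)))
    g=im.min(axis=2).astype(float)
    # warm/neutral bright vs bluish counter: R>=B
    w=((im[:,:,0].astype(int)-im[:,:,2]>-8)&(im[:,:,2]>110)&(m>0)).astype(np.uint8)
    cs,_=cv2.findContours(w,cv2.RETR_EXTERNAL,cv2.CHAIN_APPROX_NONE); cc=max(cs,key=cv2.contourArea)
    P=np.array([onplane(c,tuple(p),z,o)[:2] for p in cv2.convexHull(cc)[:,0].astype(float)])
    # LS circle
    A=np.c_[2*P,np.ones(len(P))]; s=np.linalg.lstsq(A,(P**2).sum(1),rcond=None)[0]
    r=np.sqrt(s[2]+s[0]**2+s[1]**2)
    red=((im[:,:,0].astype(int)-im[:,:,1]>60)&(cv2.erode(w+0,np.ones((1,1)))>=0)&(m>0))
    hull=np.zeros(w.shape,np.uint8); cv2.drawContours(hull,[cv2.convexHull(cc)],-1,1,-1)
    red&=cv2.erode(hull,np.ones((7,7)))>0
    v,u=np.nonzero(red)
    ang=None
    if len(u):
        q=onplane(c,(u.mean(),v.mean()),z,o)[:2]-s[:2]; ang=np.degrees(np.arctan2(q[1],q[0]))
    return s[:2],r,ang
E
python3 - <<'E'
from station import *
from h import *
c=get_calibration("wrist")
for i,(p,r) in enumerate([([553.9,186.27,239.98],[180,0,108.02]),([553.99,186,240],[180,0,-72])]):
    o={"tcp_pos":np.array(p),"ee_rot":np.array(r)}
    print(captop(cv2.imread(f"pics/w{i}.png")[:,:,::-1],np.load(f"w{i}.npy"),c,o,122))
ct=get_calibration("top"); im=cv2.imread("pics/top0.png")[:,:,::-1]
# tray by blue colour, rim z=12
m=((im[:,:,2].astype(int)-im[:,:,0]>60)&(im[:,:,1]<110)).astype(np.uint8)
m[:,:380]=0;m[:220]=0;m[310:]=0;m[:,460:]=0
cs,_=cv2.findContours(m,0,1);cc=max(cs,key=cv2.contourArea)
P=np.array([onplane(ct,tuple(p),12)[:2] for p in cc[:,0].astype(float)],np.float32)
print(cv2.minAreaRect(P))
E
```

```text
(array([555.10905663, 191.50317801]), np.float64(25.1042271941909), np.float64(133.86597451861488))
(array([555.09297957, 190.74275705]), np.float64(25.05994816242418), np.float64(138.14706983639704))
((526.8351440429688, -153.45355224609375), (126.76436614990234, 126.86431884765625), 80.7439193725586)
```

```bash
python3 - <<'E'
from station import *
from h import *
Y=-20
goto([555.1,191.1,150],[180,0,Y]); wait(0.2)
move_l([555.1,191.1,88],None,60); wait(0.3)
f0=get_obs(); print(f0["t"],f0["wrist_force"].round(2),f0["tcp_pos"].round(2))
grip(56,20); wait(.2); o=get_obs(); print(o["t"],o["grip_width"],(o["wrist_force"]-f0["wrist_force"]).round(2))
grip(44,20); wait(.3); o=get_obs(); print(o["t"],o["grip_width"],(o["wrist_force"]-f0["wrist_force"]).round(2),o["tcp_pos"].round(2),(o["moment"]-f0["moment"]).round(2))
np.save("f0.npy",f0["wrist_force"])
cv2.imwrite("pics/g.png",get_image("wrist")[:,:,::-1])
E
```

```text
8.925 [ 0.25 -0.08  0.17] [555.32 191.14  88.34]
9.5333 55.867503512068076 [-0.15  0.84 -0.9 ]
10.05 49.95491755461607 [-0.59 -0.15  1.81] [555.18 191.1   88.18] [0.04 0.07 0.03]
```

View pics/g.png

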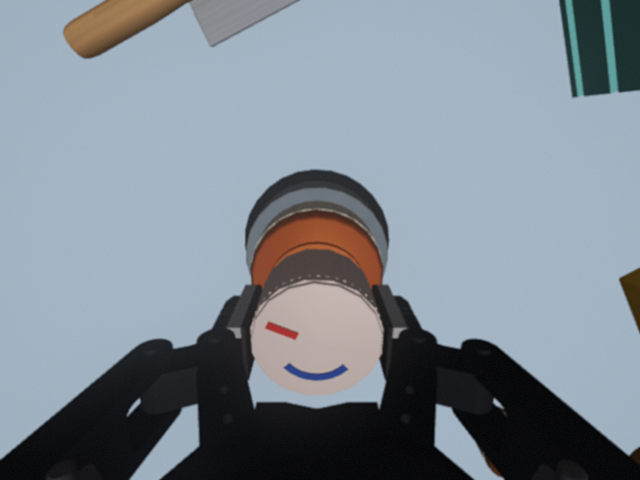

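The cap sits centred between the pads at about (317,337), with almost no side force. Next I'll firm up the grip and press in small steps, feeling for the ground.

```bash
python3 - <<'E'
from station import *
from h import *
f0=np.load("f0.npy")
def F(n=4):
    a=[]
    for _ in range(n):
        a.append(get_obs()["wrist_force"]); wait(0.02)
    return np.mean(a,0)-f0
grip(44,80); wait(.2); o=get_obs(); print(o["t"],o["grip_width"],F().round(2))
z=88.0
while z>75:
    z-=0.7
    move_l([555.1,191.1,z],None,15); wait(.06)
    f=F(); o=get_obs(); print(round(z,2),o["t"],o["tcp_pos"].round(2),f.round(1))
    if f[2]>15 or np.linalg.norm(f)>20: break
np.save("z.npy",z)
E
```

```text
10.5167 48.717928964106065 [-2.77 -0.73  5.18]
87.3 10.9583 [555.15 191.11  87.79] [-2.9 -0.5  5.8]
86.6 11.3333 [555.16 191.1   87.17] [-3.3 -0.9  6. ]
85.9 11.7083 [555.18 191.08  86.56] [-3.1 -1.1  6.8]
85.2 12.0833 [555.17 191.1   85.95] [-3.3 -0.7  7.3]
84.5 12.4583 [555.17 191.1   85.31] [-3.6 -0.9  7.3]
83.8 12.8333 [555.18 191.09  84.7 ] [-3.7 -1.1  7.8]
83.1 13.2083 [555.18 191.11  84.07] [-3.8 -1.   7.6]
82.4 13.5833 [555.17 191.08  83.43] [-3.6 -0.8  8.3]
81.7 13.9583 [555.18 191.09  82.82] [-4.  -0.9  9.1]
81.0 14.3333 [555.17 191.11  82.2 ] [-4.4 -1.2  9. ]
80.3 14.7083 [555.17 191.11  81.58] [-4.1 -0.9  9.4]
79.6 15.0833 [555.18 191.12  80.93] [-4.3 -1.4  9.4]
78.9 15.4583 [555.17 191.09  80.31] [-5.2 -0.9 10.8]
78.2 15.8333 [555.18 191.1   79.7 ] [-4.7 -1.3 10.5]
77.5 16.2083 [555.2  191.11  79.28] [-5.6 -1.5 11.6]
76.8 16.5833 [555.2  191.11  79.28] [-7.2 -1.5 15.3]
```

Ground is met at TCP z of about 79.3 with 15 N. Now I'll turn anticlockwise while holding that force.

```bash
python3 - <<'E'
from station import *
from h import *
f0=np.load("f0.npy"); z=float(np.load("z.npy")); x,y=555.1,191.1
def F(n=3):
    a=[]
    for _ in range(n):
        a.append(get_obs()["wrist_force"]); wait(0.02)
    return np.mean(a,0)-f0
Y=-20
while Y<-20+66:
    Y+=4
    move_l([x,y,z],[180,0,Y],20) if False else goto([x,y,z],[180,0,Y])
    wait(.05)
    f=F(); o=get_obs()
    print(Y,round(o["t"],2),o["tcp_pos"].round(2),o["ee_rot"][2].round(1),f.round(1),"M",o["moment"].round(2),round(z,2))
    if np.linalg.norm(f)>24: print("HIGH"); break
    z+=np.clip((f[2]-15.5)/5.5,-.4,.4)*.6
    x+=np.clip(f[0]/5,-.3,.3)*.3; y+=np.clip(f[1]/5,-.3,.3)*.3
np.save("st.npy",[x,y,z,Y])
cv2.imwrite("pics/turn.png",get_image("wrist")[:,:,::-1])
E
```

```text
-16 16.93 [555.95 191.36  79.29] -16.0 [-5.1 -1.7 13.4] M [-0.22  0.81  0.1 ] 76.8
-12 17.28 [556.34 191.52  79.31] -12.0 [-4.8 -0.3 13.5] M [-0.13  0.73  0.08] 76.57
-8 17.63 [556.35 191.78  79.29] -8.0 [-4.2  0.  13.9] M [-0.02  0.79  0.08] 76.36
-4 17.98 [556.41 192.    79.32] -4.0 [-4.4  0.5 14. ] M [0.05 0.84 0.16] 76.18
0 18.33 [556.48 192.14  79.32] 0.0 [-4.7  0.6 14.5] M [0.02 0.84 0.07] 76.02
4 18.68 [556.44 192.07  79.29] 4.0 [-5.1  1.1 15.9] M [-0.    0.91  0.03] 75.92
8 19.03 [556.34 192.04  79.29] 8.0 [-4.2  0.3 15.2] M [0.02 0.86 0.1 ] 75.97
12 19.38 [556.3  192.07  79.31] 12.0 [-4.5  0.3 14.7] M [-0.03  0.86  0.07] 75.94
16 19.73 [556.36 192.13  79.34] 16.0 [-4.   0.6 15. ] M [-0.02  0.85  0.08] 75.85
20 20.08 [556.45 192.2   79.34] 20.0 [-3.7  0.4 15.5] M [-0.04  0.8   0.09] 75.8
24 20.43 [556.52 192.2   79.36] 24.0 [-3.9  0.6 14.6] M [-0.02  0.7   0.09] 75.8
28 20.78 [556.45 192.11  79.31] 28.0 [-3.6 -0.1 14.6] M [-0.06  0.78  0.1 ] 75.7
32 21.13 [556.39 192.06  79.33] 32.0 [-4.1 -0.1 15.5] M [-0.08  0.78  0.07] 75.6
36 21.48 [556.36 192.1   79.35] 36.0 [-3.7  0.1 15.9] M [-0.11  0.73  0.08] 75.61
40 21.83 [556.38 192.17  79.33] 40.0 [-3.5  0.4 14.6] M [-0.06  0.71  0.04] 75.65
44 22.18 [556.48 192.23  79.33] 44.0 [-3.5  0.2 15.1] M [-0.03  0.64  0.05] 75.55
48 22.53 [556.52 192.19  79.36] 48.0 [-3.1 -0.1 15.2] M [-0.08  0.57  0.08] 75.51
```

View pics/turn.png

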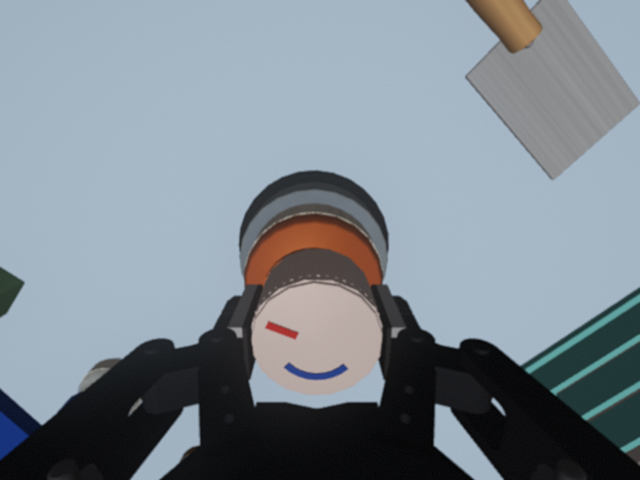

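The pointer has not moved in the gripper's view (still at about (281,330)), so the cap turned with the tool by about 68°. Next I'll lift slowly while watching for a pull.

```bash
python3 - <<'E'
from station import *
from h import *
f0=np.load("f0.npy"); x,y,z,Y=np.load("st.npy")
x,y=556.3,192.0
for dz in [4,7,10,13,16,20,25,32,42]:
    move_l([x,y,z+dz],None,30); wait(.05)
    o=get_obs(); f=o["wrist_force"]-f0; print(dz,round(o["t"],2),o["tcp_pos"].round(1),f.round(1),o["grip_width"].round(1))
    if f[2]<-10: print("PULL");break
else:
    move_l([x,y,210],None,120); 
    goto([500,-90,230],[180,0,-10]); wait(.3)
    o=get_obs(); im=get_image("wrist"); cv2.imwrite("pics/t.png",im[:,:,::-1])
    print(o["t"],o["tcp_pos"],o["ee_rot"],o["grip_width"],(o["wrist_force"]-f0).round(1)); np.savez("t.npz",p=o["tcp_pos"],r=o["ee_rot"])
E
```

```text
Traceback (most recent call last):
AttributeError: 'float' object has no attribute 'round'
```

```bash
python3 - <<'E'
from station import *
from h import *
f0=np.load("f0.npy"); x,y,z,Y=np.load("st.npy")
x,y=556.3,192.0
for dz in [4,7,10,13,16,20,25,32,42]:
    move_l([x,y,z+dz],None,30); wait(.05)
    o=get_obs(); f=o["wrist_force"]-f0; print(dz,round(o["t"],2),o["tcp_pos"].round(1),f.round(1),round(o["grip_width"],1))
    if f[2]<-10: print("PULL");break
else:
    move_l([x,y,210],None,120); 
    goto([525,-60,240],[180,0,0]); wait(.3)
    o=get_obs(); im=get_image("wrist"); cv2.imwrite("pics/t.png",im[:,:,::-1])
    print(o["t"],o["tcp_pos"],o["ee_rot"],o["grip_width"],(o["wrist_force"]-f0).round(1)); np.savez("t.npz",tcp_pos=o["tcp_pos"],ee_rot=o["ee_rot"])
E
```

```text
4 23.24 [556.5 192.2  81.2] [-5.  -0.6 11.2] 48.2
7 23.54 [556.5 192.2  83.9] [-3.7 -1.1  9.4] 48.6
10 23.84 [556.5 192.2  86.5] [-3.  -0.5  8.2] 48.6
13 24.14 [556.5 192.2  89.3] [-3.8 -0.2  6.5] 48.7
16 24.44 [556.  192.   90.8] [-0.3 -0.5 -0.6] 48.8
20 24.77 [556.4 192.   95.5] [ 0.7 -0.8 -0.6] 48.6
25 25.14 [556.5 192.1 100.7] [-0.2 -0.1 -0.8] 48.4
32 25.57 [556.5 192.  107.7] [-0.3 -0.6  0.2] 48.2
42 26.11 [556.3 192.  117.6] [-0.8 -0.3 -0.5] 48.7
28.3333 [525.16551285 -58.97901007 239.81109081] [-1.79986649e+02  1.62290229e-02  1.09534157e-01] 48.52991669266892 [-0.2  0.  -1.4]
```

View pics/t.png

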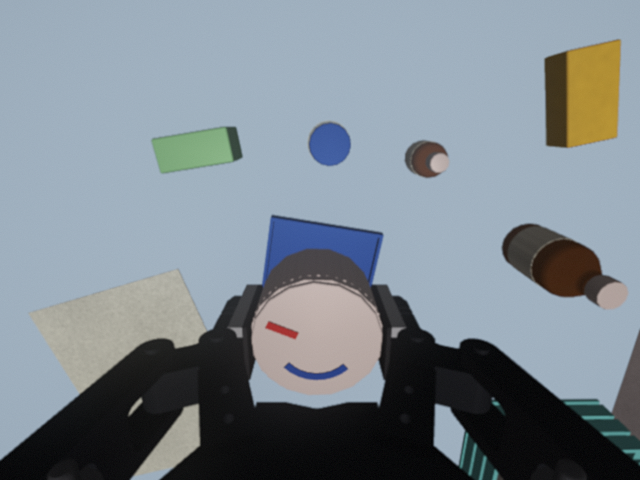

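The cap is lifted off and held straight. It hides part of the tray, but the far rim corners show at about (275,216) and (381,235). I'll use them to check the tray pose.

```bash
python3 - <<'E'
from station import *
from h import *
o=dict(np.load("t.npz")); c=get_calibration("wrist")
a=onplane(c,(275,216),12,o)[:2]; b=onplane(c,(381.5,234),12,o)[:2]
d=b-a; L=np.linalg.norm(d); n=np.array([d[1],-d[0]])/L
print(a,b,L,np.degrees(np.arctan2(d[1],d[0])),(a+b)/2+n*65,(a+b)/2-n*65)
E
```

```text
[478.26439932 -78.6480572 ] [598.95058788 -99.57800164] 122.48762665721455 -9.838636155336767 [ 527.50068693 -153.15706775] [549.71430026 -25.06899109]
```

Both cameras agree on the tray at (527, -153), turned about -9.5°. I'll lower the cap there and feel for the floor.

```bash
python3 - <<'E'
from station import *
from h import *
x,y=527.2,-153.3
goto([x,y,120],[180,0,-9.5]); 
move_l([x,y,25],None,80); move_l([x,y,12],None,30); wait(.3)
f0=np.mean([ (wait(.02),get_obs()["wrist_force"])[1] for _ in range(5)],0)
z=12
print(get_obs()["t"],get_obs()["tcp_pos"].round(2))
while z>-1:
    z-=.6; move_l([x,y,z],None,15); wait(.05)
    f=np.mean([ (wait(.02),get_obs()["wrist_force"])[1] for _ in range(3)],0)-f0
    print(round(z,1),get_obs()["tcp_pos"].round(2),f.round(1))
    if f[2]>3: break
print(get_obs()["t"])
E
```

```text
31.3417 [ 527.33 -153.35   12.17]
11.4 [ 527.19 -153.29   11.38] [-0.3  0.3 -0.3]
10.8 [ 527.17 -153.29   10.76] [-0.4  0.4 -0.4]
10.2 [ 527.18 -153.3    10.19] [-0.2 -0.3 -0.1]
9.6 [ 527.19 -153.29    9.59] [-0.3 -0.2 -0.5]
9.0 [ 527.2 -153.3    9. ] [-0.4  0.2 -0.5]
8.4 [ 527.17 -153.29    8.37] [-0.4  0.  -0.3]
7.8 [ 527.18 -153.29    7.78] [-0.2  0.   0.2]
7.2 [ 527.19 -153.28    7.18] [-0.8 -0.2 -0.3]
6.6 [ 527.18 -153.29    6.58] [-0.5 -0.6 -0. ]
6.0 [ 527.18 -153.29    5.97] [-0.4 -0.8 -0.4]
5.4 [ 527.21 -153.3     5.39] [-0.6  0.4 -0.3]
4.8 [ 527.2  -153.3     4.79] [-0.6  0.2  0.1]
4.2 [ 527.37 -153.38    4.36] [-0.8 -0.1  1.3]
3.6 [ 527.39 -153.38    4.35] [-2.3  0.4  5.7]
36.2417
```

```bash
python3 - <<'E'
from station import *
from h import *
x,y=527.2,-153.3
move_l([x,y,4.3],None,15); grip(48,20); wait(.1); grip(62); wait(.3)
o=get_obs(); print(o["t"],o["grip_width"],o["tcp_pos"].round(2),o["wrist_force"].round(1))
move_l([x,y,40],None,40); move_l([x,y,160],None,120)
goto([527,-120,240],[180,0,170]); wait(.3)
o=get_obs(); im=get_image("wrist"); cv2.imwrite("pics/e.png",im[:,:,::-1])
r=regions_of("cap","wrist"); c=get_calibration("wrist")
for d in r[:2]: print(d["score"],np.round(d["extent"]))
if r: print(captop(im,r[0]["region"],c,o,38))
cv2.imwrite("pics/e_scene.png",get_image("scene")[:,:,::-1])
print(get_obs()["t"])
E
```

```text
37.3917 61.86766955118932 [ 527.17 -153.29    4.27] [-0.3  0.4 -0.4]Traceback (most recent call last):
  File "<stdin>", line 7, in <module>
station.Unreachable: the arm cannot take that pose within its joint ranges
```

```bash
python3 - <<'E'
from station import *
from h import *
goto([527,-153,240],[180,0,-9.5]); wait(.3)
o=get_obs(); im=get_image("wrist"); cv2.imwrite("pics/e.png",im[:,:,::-1])
r=regions_of("cap","wrist"); c=get_calibration("wrist")
for d in r[:2]: print(d["score"],np.round(d["extent"]))
if r: print(captop(im,r[0]["region"],c,o,38))
cv2.imwrite("pics/e_scene.png",get_image("scene")[:,:,::-1])
print(get_obs()["t"])
E
```

```text
0.62 [320. 203.  52.  57.]
(array([ 526.91090908, -152.77961845]), np.float64(24.773202612935854), np.float64(150.51430755740722))
40.45
```

View pics/e.png

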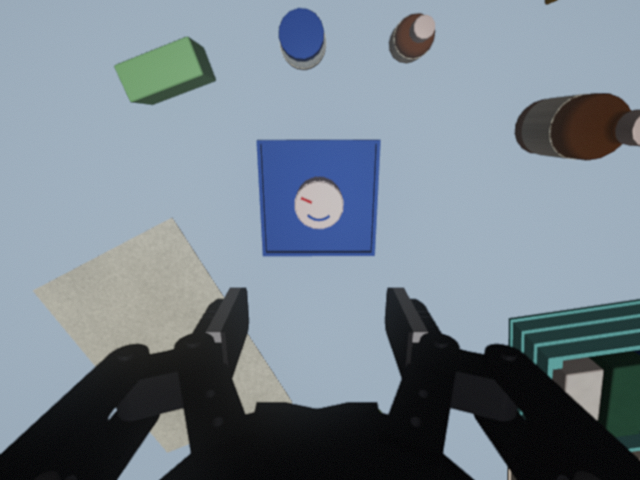

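View pics/e_scene.png

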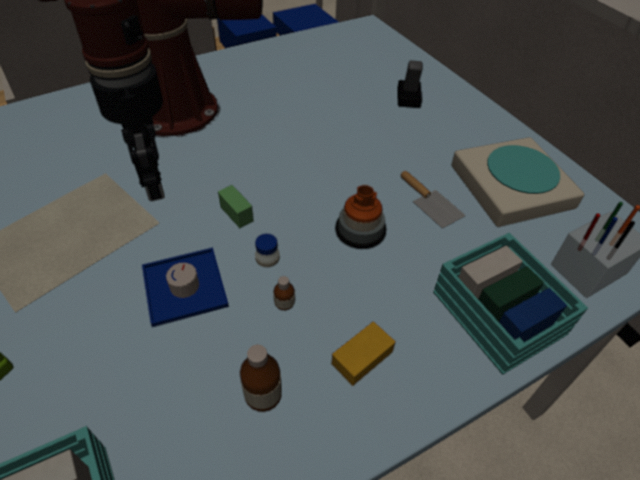

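The wrist view shows the cap flat in the middle of the tray at about (320,203), top side up. The scene view shows the open amber neck at (366,195), and every bystander is where it was. I'll hand it in.

```bash
python3 - <<'E'
from station import *
sign_off()
E
```

```text
the job is handed in; nothing more can be done
```

The bottle is open and the cap lies flat, open side down, in the middle of the blue tray. I handed the job in at about 40 s of the allowed 67 s; the system gives no verdict.

- **Opening:** I gripped the cap at 80 N and pressed until it grounded, at about 15 N. I then turned it 68° anticlockwise while holding 13 to 16 N. Readings during the press and turn peaked at about 17 N in total, against the 35 N limit. The lift came free with no noticeable pull.
- **Placing:** I lowered the cap onto the tray floor by feel, touching down at about 6 N, then eased off, opened the fingers and backed away.
- **Last checks:** The wrist camera put the cap at (526.9, -152.8) mm, within about 1 mm of the tray centre. Pictures show the neck bare, the fingers clear of everything and the bystanders where they started, judged by eye only.
- **Disagreements and errors:**
  - The first rough tray position from the scene camera was about 10 mm off the top camera's; measuring its rim and corners in the top and wrist pictures brought them together.
  - A side force of 3 to 7 N stayed along x during the press and turn.
  - Two scripts stopped on errors: a print mistake early in the lift and an unreachable viewing pose after release. Neither disturbed anything.

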